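# Drive a broken handle stub out of a mallet head

## Task

The handle of the splitting mallet has snapped off in its head, which is clamped in the bench vise. Take the drift from its block, feel for the bore in the top of the head, and with the drift drive the stub down until it is right out and stands on the bench below the head, never pressing with more than 40 N; then draw the drift out and stand it back in its block. Leave the other things on the bench alone.

Things in the scene. Friction and masses are not known exactly. Their poses are not given: they have to be found in the camera images.
- vise_mid (a point): Point level with the flat top of the mallet head (135 mm above the bench), midway between the jaws and midway along them; x runs along the jaws, y across, z up. The head's one bore, upright, 24 mm wide, straight through, square-edged, is not measured: the head was clamped by eye, so the bore is up to 14 mm either way from this point along x (never off in y).
- vise: Fixed twin-screw vise, origin on the bench below vise_mid, same axes: two dark upright jaws, 270 x 34 x 125 mm, 66 mm apart, with screws and handwheels. Between them it firmly holds the beech head, about 120 (along the jaws) x 62 x 72 mm high, which stands 10 mm above the jaws, its underside 63 mm above the bench. The wood is hard: meeting it with the drift at 18 mm/s jolts to 35 N.
- stub (a joint): Depth of the broken stub's top below the head's top, m: 0.005 to 0.013 at first. A wooden dowel 23 mm wide, 60 mm long, tight in the bore: it goes down only when pushed with about 11 N, plus 2.5 N per 10 mm/s of speed, and stays where left. At 0.072 its top is level with the head's underside; at 0.075 its foot meets the bench, a hard stop, and it stands below the head.
- drift_grip (a point): Centre of the drift's square grip, 24 x 24 mm, 60 mm long; z is up along the drift, x and y are square to the grip's flats. The drift is an aluminium punch of about 200 g, 145 mm long: the grip at the top, below it a round blade 22 mm across and 85 mm long with a flat, square-edged end. It stands upright in its block.
- drift_tip (a point): Centre of the flat lower end of the drift's blade, 115 mm below drift_grip; same axes.
- drift: The drift itself; origin at drift_tip.
- socket_mouth (a point): Centre of the mouth of the round socket, 26 mm wide and 42 mm deep, in the top of the drift's fixed dark wooden block, 90 x 90 x 50 mm. Its z is up. The drift stands on the socket's floor, its tip 42 mm below this point.
- new_handle: New mallet handle lying on the bench, 290 mm long, 34 mm wide, 25 mm thick; origin under its middle. Leave alone.
- basket: Small woven basket, 130 mm across, 75 mm high; origin under its centre. Leave alone.
- glue: White glue bottle standing, 52 mm across, 130 mm high; origin under its centre. Leave alone.
- spoon: Wooden spoon lying on the bench; origin near its middle. Leave alone.
Things that resemble listed ones, but are neither listed nor needed, are in the scene too. There is more than one size of the drift; the job needs the smallest.

How it is judged:
By the outcome, as a careful person would: the job done as asked, in the order asked, and still so for the second after the job is handed in, with the robot touching nothing.
It also fails if it takes over 72 s, if anything falls off the work surface, if the arm or the gripper's body presses on something with over 40 N, if the wrist force passes 120 N, or if a joint passes its speed limit or range.

## Robot

A 6-joint arm with a two-finger parallel gripper is mounted at the origin on the work surface. World frame = base frame: x ahead of the robot, y to its left, z up, the work surface at z = 0. Lengths are in m, angles in rad, forces in N, time in s.
With the tool pointing down it reaches from about 0.325 to 1 m from the base axis. Payload 5.1 kg.
Tool frame: the origin (TCP) lies on the front face of the gripper's body, between the roots of the fingers; the fingertips stand 73 mm ahead of it and the grasp point (between the pads) lies 54 mm ahead of it; z points along the fingers, y is the direction in which the jaws open and shut (so a half turn about z gives the same grasp; the last joint's range is limited). The gripper opens to 85 mm and grips with 20 to 120 N. Pads are 22 mm wide; open, the fingers measure 114 mm over their backs; the gripper's body (76 mm by 85 mm) begins 54 mm behind the grasp point. The pads swing forward as they close: fully open they stand 13 mm farther back than shut.
Start: joints at [1.081, 0.124, 1.65, -0, 1.367, -0.083], TCP at [0.257, 0.597, 0.304] pointing down, gripper open.
Joint ranges: [-2.61, 2.61], [-1.02, 2.33], [0.03, 2.71], [-1.35, 4.49], [0.32, 2.68], [-2.91, 2.91]. Speed limits (rad/s): [2.57, 2.57, 3.14, 3.14, 3.14, 3.14].

## Interface

Orientations are given as a 3x3 rotation matrix whose columns are the frame's x, y, z axes.
In Python, from workcell import bot gives the robot as it stands.
- The arm moves only by the tool play_rows, never from a script. Its argument "motion" is a list of rows, each a list of 7 numbers: the shift along the tool's x, y, z each as a share of 0.3 m, from -1 to 1, then the turn, a rotation vector about the tool's x, y, z each as a share of 60 degrees, from -1 to 1, then the closure, from 0 (fully open) to 1 (shut). In form: [[tx, ty, tz, wx, wy, wz, gripper], ...]. A call has 1 to 12 rows; each row shifts and turns the commanded pose from where the row before left it, along the tool's axes as they then stand; what a row does not reach is not made up. A row lasts 1/12 s, in which the tool goes at most 41.7 mm and 7.16 degrees, less where a joint would pass 70% of its speed; a pose out of reach is approached as far as the arm can. A call with a number of a shift or a turn outside -1 to 1 is refused whole. A call with a gripper value outside its range is refused whole. The fingers move at their own pace and stop on an object; "squeeze" is the grip in N (left out, the last holds). Time passes only in rows, so rows that do not move let the fingers close. It gives the time, the measured TCP pose, the force and the opening at its end, in the units of the state.
- bot.observe(): the state, without advancing time (a new reading comes with each control period).
- bot.get_image(name): name is "scene" or "top" or "wrist"; returns the picture (480x640x3 uint8, red, green, blue); there is no depth.
- bot.calibration(name): a dict with "mtx" (3x3 intrinsics, pixels), "eye" and "rotation" of the camera in the world. Camera axes: x right, y down, z forward; pixel columns grow to the right and rows downward; lengths in m; the calibration is good to about 2 mm. A picture is of the moment at which its call begins: read the wrist's pose just before it. calibration takes no time and is no camera call; for the wrist camera it gives the pose at the moment of the call.
- bot.job_done(): hands the job in, once; it reports no verdict.
The state is a dict: "time_s": time; "joint_pos": joint angles; "dq": joint speeds; "tau": joint torques, N m; "ee_pos": TCP position; "tool_rot": TCP orientation; "wrist_force": force on the tool from outside, world axes, zero at the start; "wrist_torque": the same for the moment, N m; "gripper_width": finger opening in m.
Only numpy, scipy, OpenCV 4.12 (cv2) and the standard library are available. Lean on these libraries where they do the work, as an engineer would, in place of code of your own. Each camera call takes 0.05 s, during which the arm holds its last target.

## Working session

There is one attempt and no reset: what is moved stays moved. The work goes in short steps, Python scripts to look and compute and a tool call to move; the robot and the scene stay as the last step left them, time stands still between calls to the robot, and variables do not carry over. Pictures are saved under pics/ and viewed, and the job is handed in when it is done.

Besides the shell and the picture viewer there is one more tool, called after "Emit:" in YAML: its name, and indented under it one key for each argument. play_rows: Moves the arm, as the interface text tells. Its arguments: {"type":"object","properties":{"motion":{"type":"array"},"squeeze":{"type":"number"}},"required":["motion"]}

```bash
ls; mkdir -p pics; python3 - <<'E'
from workcell import bot
import cv2
print(bot.observe())
for n in ["scene","top","wrist"]:
    c=bot.calibration(n); print(n,c)
    cv2.imwrite(f"pics/{n}0.png",bot.get_image(n)[:,:,::-1])
E
```

```text
pics
{'time_s': 0.0, 'joint_pos': array([ 1.08142490e+00,  1.24500001e-01,  1.65170890e+00,  2.32152640e-06,
        1.36747231e+00, -8.26057825e-02]), 'dq': array([-0.00039351, -0.00098331, -0.000615  ,  0.00074202,  0.00109661,
        0.00169205]), 'tau': array([-1.87585923e-03, -4.23587036e+01, -3.65466392e+01, -1.30672943e-04,
        6.33180709e-03,  6.92621214e-07]), 'ee_pos': array([0.25697578, 0.59653648, 0.30263552]), 'tool_rot': array([[-9.18404997e-01,  3.95640359e-01, -9.83775791e-04],
       [ 3.95641543e-01,  9.18403166e-01, -1.84234833e-03],
       [ 1.74595448e-04, -2.08124449e-03, -9.99997819e-01]]), 'wrist_force': array([-0.68941479,  1.17216032,  0.14240826]), 'wrist_torque': array([ 0.02827236, -0.04426337, -0.0038236 ]), 'gripper_width': 0.08535791374324964}
scene {'mtx': array([[574.71701936,   0.        , 321.538328  ],
       [  0.        , 574.71701936, 239.82813277],
       [  0.        ,   0.        ,   1.        ]]), 'eye': array([1.43443582, 0.65733011, 0.95351646]), 'rotation': array([[-0.60975843,  0.48487984, -0.62696587],
       [ 0.79256785,  0.3785
[... 164 characters left out ...]
865, 240.39541357],
       [  0.        ,   0.        ,   1.        ]]), 'eye': array([ 0.49671021, -0.00280292,  1.43456444]), 'rotation': array([[ 2.77303276e-02, -9.97935093e-01,  5.79359936e-02],
       [-9.99613757e-01, -2.77900221e-02, -2.24753329e-04],
       [ 1.83433178e-03, -5.79073838e-02, -9.98320274e-01]])}
wrist {'mtx': array([[360.59260053,   0.        , 322.45634158],
       [  0.        , 360.59260053, 241.11359241],
       [  0.        ,   0.        ,   1.        ]]), 'eye': array([0.18395822, 0.62728242, 0.3727245 ]), 'rotation': array([[ 0.39555158,  0.87364338,  0.28334818],
       [ 0.91844241, -0.37572678, -0.12366459],
       [-0.00157725,  0.30915471, -0.95101045]])}
```

View pics/scene0.png

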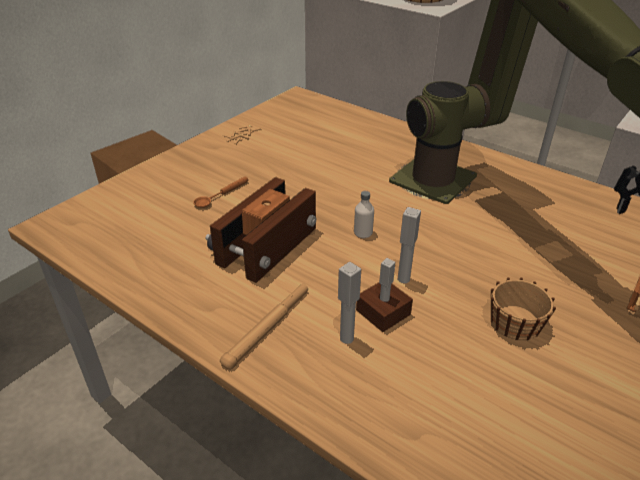

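View pics/top0.png

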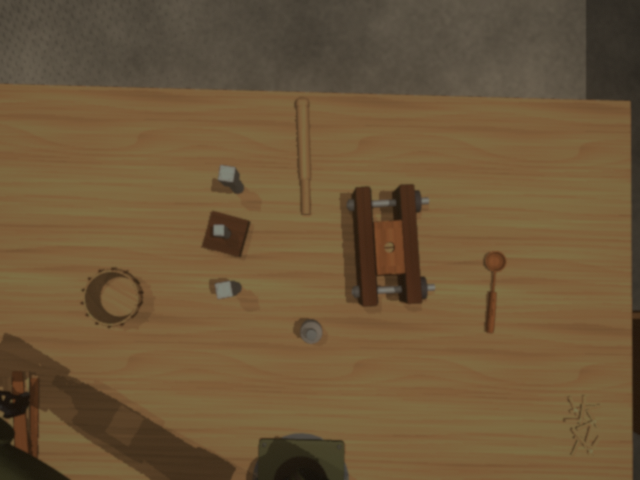

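View pics/wrist0.png

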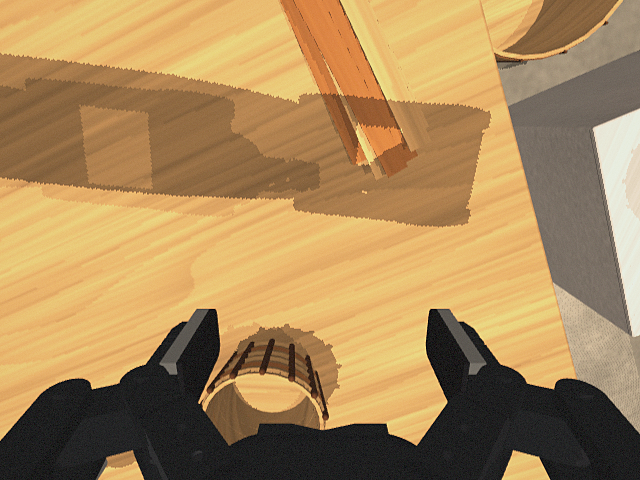

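The scene view shows the small drift in its block at about (388,280), with two larger drifts standing free. The top view shows the drift top at (219,230), the block at (227,234), and the head with a dark bore at (389,247). I'll zoom in next.

```bash
python3 - <<'E'
import cv2
t=cv2.imread("pics/top0.png")
a=cv2.resize(t[155:305,190:270],None,fx=5,fy=5,interpolation=cv2.INTER_CUBIC)
cv2.imwrite("pics/t_blk.png",cv2.resize(t[195:270,190:265],None,fx=8,fy=8,interpolation=cv2.INTER_CUBIC))
cv2.imwrite("pics/t_vise.png",cv2.resize(t[180:310,340:440],None,fx=4.5,fy=4.5,interpolation=cv2.INTER_CUBIC))
s=cv2.imread("pics/scene0.png")
cv2.imwrite("pics/s_vise.png",cv2.resize(s[170:285,200:330],None,fx=5,fy=5,interpolation=cv2.INTER_CUBIC))
cv2.imwrite("pics/s_blk.png",cv2.resize(s[250:335,340:430],None,fx=7,fy=7,interpolation=cv2.INTER_CUBIC))
E
```

```text
(no output)
```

View pics/t_blk.png

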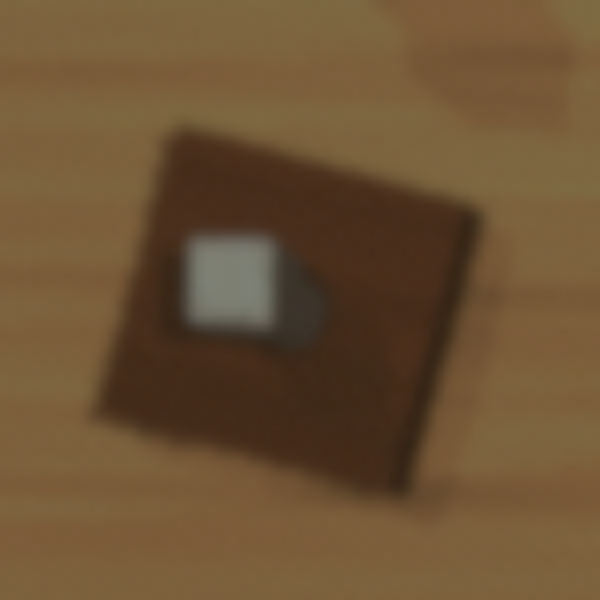

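View pics/t_vise.png

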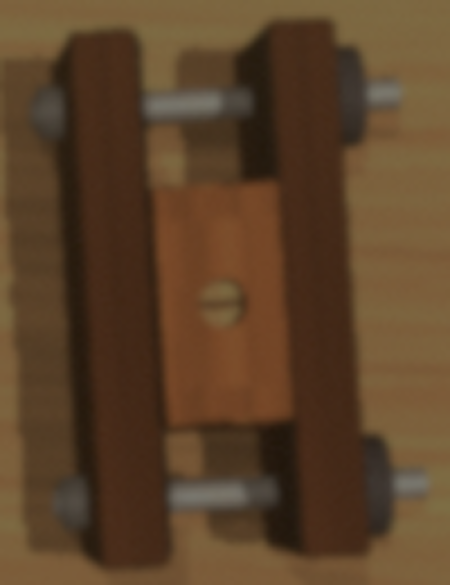

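View pics/s_vise.png

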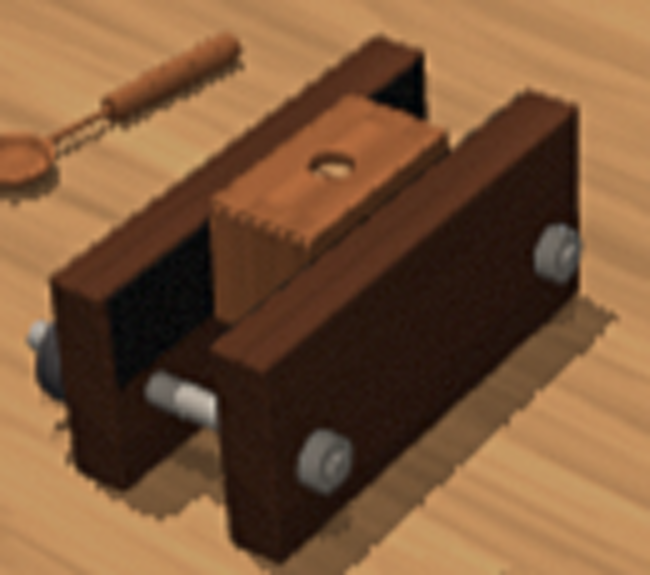

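View pics/s_blk.png

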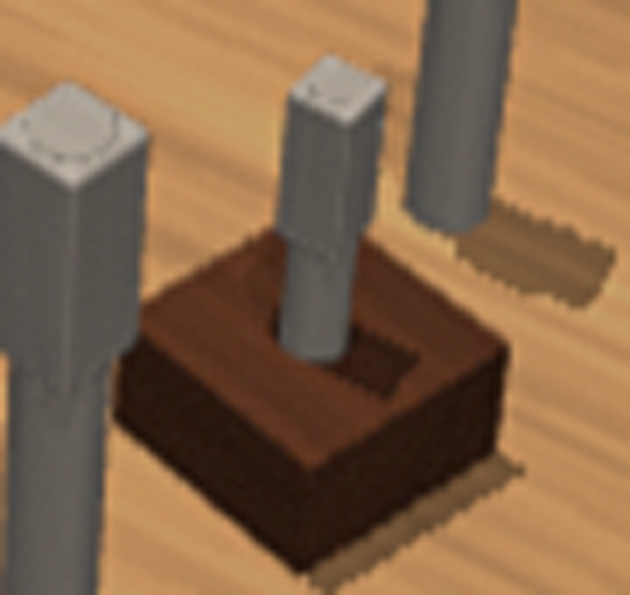

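```bash
cat > h.py <<'E'
import numpy as np, cv2
from workcell import bot
def ray(n,uv,z,c=None):
    c=c or bot.calibration(n)
    d=c["rotation"]@np.linalg.inv(c["mtx"])@np.array([uv[0],uv[1],1.])
    return c["eye"]+d*(z-c["eye"][2])/d[2]
def proj(n,P,c=None):
    c=c or bot.calibration(n)
    q=c["mtx"]@c["rotation"].T@(np.asarray(P)-c["eye"]); return q[:2]/q[2]
def crop(u,v,f,u0,v0): return ((u+.5)/f-.5+u0,(v+.5)/f-.5+v0)
E
python3 - <<'E'
from h import *
np.set_printoptions(precision=4,suppress=True)
b=lambda u,v:crop(u,v,8,190,195); V=lambda u,v:crop(u,v,4.5,340,180)
for p in [(186,235),(276,235),(276,328),(186,328)]: print("griptop",ray("top",b(*p),.153))
for p in [(175,128),(480,210),(405,492),(97,418)]: print("blk corner",p,ray("top",b(*p),.05))
for p in [(199,303),(245,303),(222,278),(222,328)]: print("bore",ray("top",V(*p),.135))
for p in [(150,188),(278,183),(292,420),(165,425)]: print("head",ray("top",V(*p),.135))
for p in [(75,32),(140,30),(272,22),(333,20),(105,567),(170,565),(305,555),(368,553)]: print("jaw",p,ray("top",V(*p),.125))
S=lambda u,v:crop(u,v,5,200,170)
print("scene bore",[ray("scene",S(*p),.135) for p in [(308,167),(356,164),(332,150),(332,181)]])
for p in [(212,203),(355,95),(448,133),(308,245)]: print("scene head",ray("scene",S(*p),.135))
B=lambda u,v:crop(u,v,7,340,250)
for p in [(334,55),(388,88),(346,126),(289,94)]: print("scene griptop",ray("scene",B(*p),.153))
for p in [(228,174),(223,290)]: print("big",ray("top",p,.2))
E
```

```text
griptop [0.6015 0.2079 0.153 ]
griptop [0.6022 0.1832 0.153 ]
griptop [0.5766 0.1823 0.153 ]
griptop [0.5759 0.207  0.153 ]
blk corner (175, 128) [0.6417 0.2293 0.05  ]
blk corner (480, 210) [0.6198 0.1379 0.05  ]
blk corner (405, 492) [0.5354 0.1573 0.05  ]
blk corner (97, 418) [0.5548 0.2492 0.05  ]
bore [ 0.5622 -0.1713  0.135 ]
bore [ 0.5628 -0.1941  0.135 ]
bore [ 0.5749 -0.1825  0.135 ]
bore [ 0.5502 -0.1829  0.135 ]
head [ 0.6186 -0.1459  0.135 ]
head [ 0.6229 -0.2093  0.135 ]
head [ 0.5057 -0.2184  0.135 ]
head [ 0.5015 -0.1558  0.135 ]
jaw (75, 32) [ 0.6969 -0.1077  0.125 ]
jaw (140, 30) [ 0.6989 -0.1403  0.125 ]
jaw (272, 22) [ 0.7048 -0.2064  0.125 ]
jaw (333, 20) [ 0.7066 -0.2369  0.125 ]
jaw (105, 567) [ 0.4305 -0.1287  0.125 ]
jaw (170, 565) [ 0.4324 -0.1609  0.125 ]
jaw (305, 555) [ 0.4392 -0.2277  0.125 ]
jaw (368, 553) [ 0.441  -0.2589  0.125 ]
scene bore [array([ 0.5742, -0.1906,  0.135 ]), array([ 0.5573, -0.1734,  0.135 ]), array([ 0.5553, -0.1913,  0.135 ]), array([ 0.576 , -0.1728,  0.135 ])]
scene head [ 0.6269 -0.2067  0.135 ]
scene head [ 0.5097 -0.2162  0.135 ]
scene head [ 0.5071 -0.155   0.135 ]
scene head [ 0.6239 -0.1453  0.135 ]
scene griptop [0.5797 0.1863 0.153 ]
scene griptop [0.583 0.208 0.153]
scene griptop [0.6062 0.2074 0.153 ]
scene griptop [0.6042 0.1855 0.153 ]
big [0.7051 0.1719 0.2   ]
big [0.4589 0.1736 0.2   ]
```

```bash
cat >> h.py <<'E'
from scipy.spatial.transform import Rotation as Ro
def Rt(yaw):  # tool down; yaw=0: x=-X, y=+Y
    return Ro.from_euler('z',yaw,degrees=True).as_matrix()@np.array([[-1,0,0],[0,1,0],[0,0,-1.]])
def plan(p,yaw,n,g,nr=None,ease=False):
    s=bot.observe(); R=s["tool_rot"]; p0=s["ee_pos"]; T=Rt(yaw)
    rv=Ro.from_matrix(R.T@T).as_rotvec(); nr=nr or n
    c=np.cumsum(np.concatenate([[.5],np.ones(n-2),[.5]]))/(n-1) if ease else np.arange(1,n+1)/n
    pr=p0;out=[]; k0=0
    for i in range(n):
        k=min(1,(i+1)/nr); w=p0+(np.array(p)-p0)*c[i]
        t=R@Ro.from_rotvec(rv*k0).as_matrix()
        out.append([*(t.T@(w-pr)/.3),*(rv*(k-k0)/np.radians(60)),g]); pr=w;k0=k
    out=[[round(float(x),3)+0. for x in r] for r in out]
    print(out); print(np.abs(np.array(out)).max(0))
def st():
    s=bot.observe(); y=s["tool_rot"]
    print("t%.2f"%s["time_s"],"p",s["ee_pos"].round(4),"yaw %.2f"%np.degrees(np.arctan2(-y[0,1],y[1,1])),"tiltz",y[:2,2].round(4),"F",s["wrist_force"].round(1),"M",s["wrist_torque"].round(2),"w %.4f"%s["gripper_width"])
E
python3 -c "
from h import *
plan([.590,.196,.34],-1.5,16,0,8,True)"
```

```text
[[-0.052, -0.026, -0.004, 0.0, 0.0, -0.045, 0.0], [-0.101, -0.057, -0.008, 0.0, 0.0, -0.045, 0.0], [-0.098, -0.062, -0.008, 0.0, 0.0, -0.045, 0.0], [-0.095, -0.067, -0.008, 0.0, 0.0, -0.045, 0.0], [-0.091, -0.071, -0.008, 0.0, 0.0, -0.045, 0.0], [-0.088, -0.075, -0.008, 0.0, 0.0, -0.045, 0.0], [-0.084, -0.079, -0.008, 0.0, 0.0, -0.045, 0.0], [-0.08, -0.083, -0.008, 0.0, 0.0, -0.045, 0.0], [-0.076, -0.087, -0.008, 0.0, 0.0, 0.0, 0.0], [-0.076, -0.087, -0.008, 0.0, 0.0, 0.0, 0.0], [-0.076, -0.087, -0.008, 0.0, 0.0, 0.0, 0.0], [-0.076, -0.087, -0.008, 0.0, 0.0, 0.0, 0.0], [-0.076, -0.087, -0.008, 0.0, 0.0, 0.0, 0.0], [-0.076, -0.087, -0.008, 0.0, 0.0, 0.0, 0.0], [-0.076, -0.087, -0.008, 0.0, 0.0, 0.0, 0.0], [-0.038, -0.044, -0.004, 0.0, 0.0, 0.0, 0.0]]
[0.101 0.087 0.008 0.    0.    0.045 0.   ]
```

Emit:
play_rows:
  motion:
    - [-0.052,-0.026,-0.004,0,0,-0.045,0]
    - [-0.101,-0.057,-0.008,0,0,-0.045,0]
    - [-0.098,-0.062,-0.008,0,0,-0.045,0]
    - [-0.095,-0.067,-0.008,0,0,-0.045,0]
    - [-0.091,-0.071,-0.008,0,0,-0.045,0]
    - [-0.088,-0.075,-0.008,0,0,-0.045,0]
    - [-0.084,-0.079,-0.008,0,0,-0.045,0]
    - [-0.08,-0.083,-0.008,0,0,-0.045,0]
    - [-0.076,-0.087,-0.008,0,0,0,0]
    - [-0.076,-0.087,-0.008,0,0,0,0]
    - [-0.076,-0.087,-0.008,0,0,0,0]
    - [-0.076,-0.087,-0.008,0,0,0,0]

```text
time_s: 1.15
ee_pos: [0.5123, 0.288, 0.3314]
tool_rot: [[-1.0, 0.03, -0.0], [0.03, 1.0, -0.0], [0.0, -0.0, -1.0]]
wrist_force: [0.2, 0.5, -0.4]
gripper_width: 0.0854
```

Emit:
play_rows:
  motion:
    - [-0.076,-0.087,-0.008,0,0,0,0]
    - [-0.076,-0.087,-0.008,0,0,0,0]
    - [-0.076,-0.087,-0.008,0,0,0,0]
    - [-0.038,-0.044,-0.004,0,0,0,0]
    - [0,0,0,0,0,0,0]
    - [0,0,0,0,0,0,0]
    - [0,0,0,0,0,0,0]

```text
time_s: 1.73
ee_pos: [0.5882, 0.1962, 0.3395]
tool_rot: [[-1.0, 0.03, -0.001], [0.03, 1.0, 0.0], [0.001, 0.0, -1.0]]
wrist_force: [0.2, -0.1, -0.5]
gripper_width: 0.0852
```

```bash
python3 - <<'E'
from h import *
import pickle
st(); c=bot.calibration("wrist"); pickle.dump(c,open("c1.pkl","wb"))
cv2.imwrite("pics/w1.png",bot.get_image("wrist")[:,:,::-1])
print(proj("wrist",[.59,.196,.153],c))
E
```

```text
t1.73 p [0.5882 0.1962 0.3395] yaw -1.70 tiltz [-0.0011  0.0002] F [ 0.2 -0.1 -0.5] M [ 0.01 -0.    0.07] w 0.0852
[323.23997944 238.8043644 ]
```

View pics/w1.png

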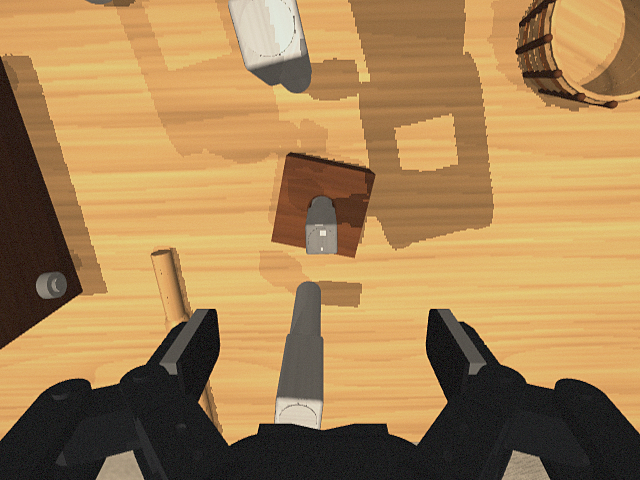

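```bash
python3 - <<'E'
import cv2
s=cv2.imread("pics/w1.png")
cv2.imwrite("pics/w1z.png",cv2.resize(s[185:265,265:385],None,fx=6.5,fy=6.5,interpolation=cv2.INTER_CUBIC))
E
```

```text
(no output)
```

View pics/w1z.png

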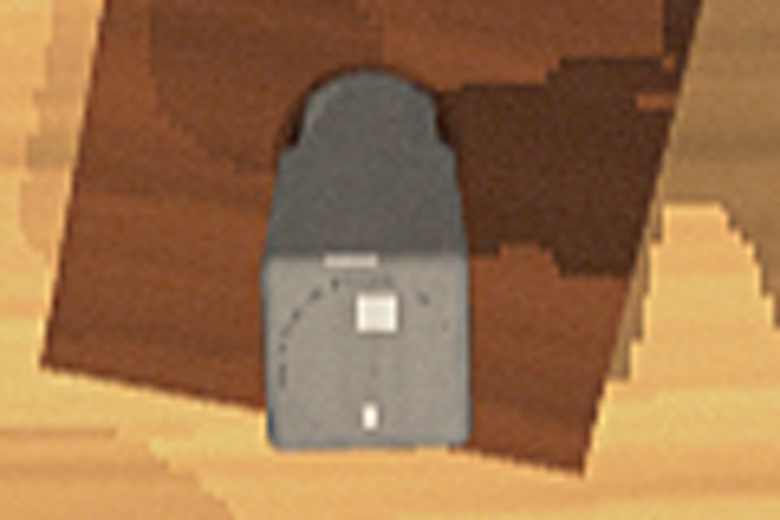

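The grip's top is clear here. Its corners in the zoom are (264,255), (466,252), (470,443) and (270,446).

```bash
python3 - <<'E'
from h import *
import pickle
c=pickle.load(open("c1.pkl","rb"))
P=[ray("wrist",crop(*p,6.5,265,185),.153,c) for p in [(264,255),(466,252),(470,443),(270,446)]]
print(np.round(P,4),np.mean(P,0))
a,b,cc,d=P
for v in (a-b,d-cc): print(np.degrees(np.arctan2(v[1],v[0])))
for v in (d-a,cc-b): print(np.degrees(np.arctan2(v[1],v[0])))
B=[ray("wrist",crop(*p,6.5,265,185),.05,c) for p in [(42,368),(584,472)]];print(B)
for p in [(291,154),(375,176),(355,257),(272,241)]: print(ray("wrist",p,.05,c))
E
```

```text
[[0.578  0.1831 0.153 ]
 [0.5784 0.2059 0.153 ]
 [0.6013 0.206  0.153 ]
 [0.601  0.1827 0.153 ]] [0.58968598 0.19442544 0.153     ]
-90.81613938066268
-90.78697950323632
-0.7937085824930865
0.14951390371519144
[array([0.62366235, 0.14058804, 0.05      ]), array([0.64414641, 0.22789619, 0.05      ])]
[0.53531412 0.16651201 0.05      ]
[0.55897416 0.24844116 0.05      ]
[0.64394645 0.22850979 0.05      ]
[0.62348076 0.14161046 0.05      ]
```

```bash
python3 -c "
from h import *
st()
plan([.590,.195,.177],-0.7,9,0,2,True)"
```

```text
t1.78 p [0.588  0.1965 0.3395] yaw -1.65 tiltz [-0.0009  0.0001] F [ 0.  -1.2 -0.3] M [-0.02  0.02  0.06] w 0.0855
[[0.0, 0.0, 0.034, 0.0, 0.0, -0.008, 0.0], [-0.001, -0.001, 0.068, 0.0, 0.0, -0.008, 0.0], [-0.001, -0.001, 0.068, 0.0, 0.0, 0.0, 0.0], [-0.001, -0.001, 0.068, 0.0, 0.0, 0.0, 0.0], [-0.001, -0.001, 0.068, 0.0, 0.0, 0.0, 0.0], [-0.001, -0.001, 0.068, 0.0, 0.0, 0.0, 0.0], [-0.001, -0.001, 0.068, 0.0, 0.0, 0.0, 0.0], [-0.001, -0.001, 0.068, 0.0, 0.0, 0.0, 0.0], [0.0, 0.0, 0.034, 0.0, 0.0, 0.0, 0.0]]
[0.001 0.001 0.068 0.    0.    0.008 0.   ]
```

Emit:
play_rows:
  motion:
    - [0,0,0.034,0,0,-0.008,0]
    - [-0.001,-0.001,0.068,0,0,-0.008,0]
    - [-0.001,-0.001,0.068,0,0,0,0]
    - [-0.001,-0.001,0.068,0,0,0,0]
    - [-0.001,-0.001,0.068,0,0,0,0]
    - [-0.001,-0.001,0.068,0,0,0,0]
    - [-0.001,-0.001,0.068,0,0,0,0]
    - [-0.001,-0.001,0.068,0,0,0,0]
    - [0,0,0.034,0,0,0,0]
    - [0,0,0,0,0,0,0]
    - [0,0,0,0,0,0,0]
    - [0,0,0,0,0,0,0]

```text
time_s: 2.78
ee_pos: [0.5913, 0.1941, 0.1781]
tool_rot: [[-1.0, 0.012, 0.002], [0.012, 1.0, 0.0], [-0.002, 0.001, -1.0]]
wrist_force: [0.4, -0.1, -0.1]
gripper_width: 0.0851
```

```bash
python3 - <<'E'
from h import *
st(); c=bot.calibration("wrist")
cv2.imwrite("pics/w2.png",bot.get_image("wrist")[:,:,::-1])
print(proj("wrist",[.59,.195,.153],c))
cv2.imwrite("pics/s2.png",bot.get_image("scene")[:,:,::-1][200:400,300:500].repeat(3,0).repeat(3,1))
E
```

```text
t2.78 p [0.5913 0.1941 0.1781] yaw -0.71 tiltz [0.0021 0.0005] F [ 0.4 -0.1 -0.1] M [-0.03  0.    0.01] w 0.0851
[327.601566   382.64122791]
```

View pics/w2.png

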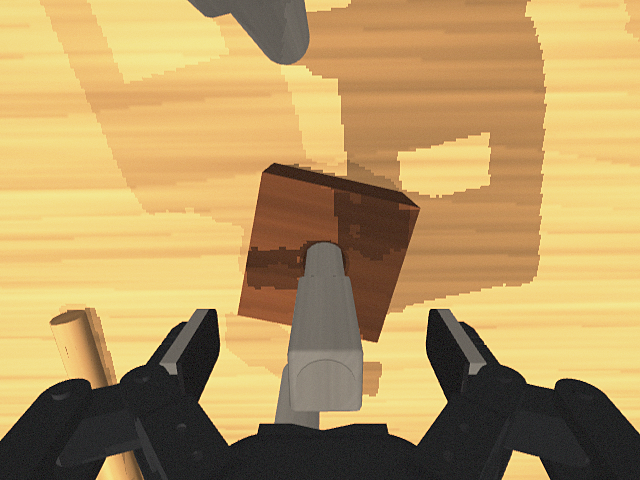

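View pics/s2.png

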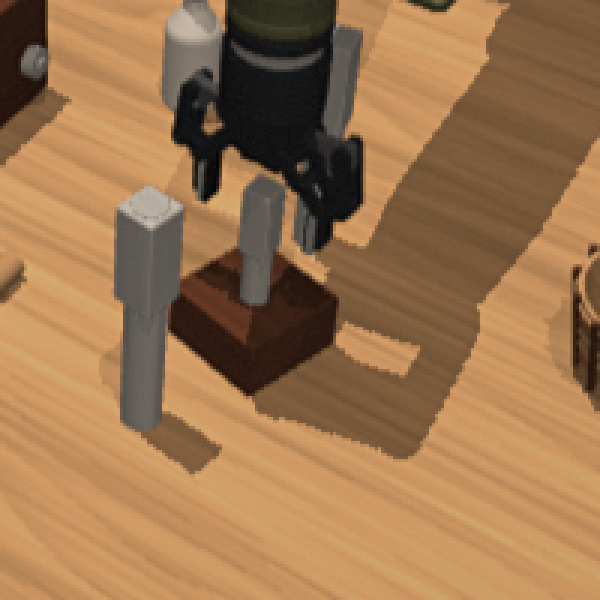

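The grip sits centred between the pads, at about (325,379). Closing now.

Emit:
play_rows:
  motion:
    - [0,0,0,0,0,0,1]
    - [0,0,0,0,0,0,1]
    - [0,0,0,0,0,0,1]
    - [0,0,0,0,0,0,1]
    - [0,0,0,0,0,0,1]
    - [0,0,0,0,0,0,1]
    - [0,0,0,0,0,0,1]
    - [0,0,0,0,0,0,1]
  squeeze: 100

```text
time_s: 3.55
ee_pos: [0.591, 0.1937, 0.1771]
tool_rot: [[-1.0, 0.013, 0.001], [0.013, 1.0, 0.0], [-0.001, 0.0, -1.0]]
wrist_force: [-0.1, 1.3, 1.0]
gripper_width: 0.0228
```

```bash
python3 - <<'E'
from h import *
st()
E
```

```text
t3.55 p [0.591  0.1937 0.1771] yaw -0.75 tiltz [0.0007 0.0004] F [-0.1  1.3  1. ] M [ 0.18 -0.06  0.02] w 0.0228
```

Emit:
play_rows:
  motion:
    - [0,0,-0.02,0,0,0,1]
    - [0,0,-0.04,0,0,0,1]
    - [0,0,-0.06,0,0,0,1]
    - [0,0,-0.07,0,0,0,1]
    - [0,0,-0.08,0,0,0,1]
    - [0,0,-0.08,0,0,0,1]
    - [0,0,-0.08,0,0,0,1]
    - [0,0,-0.08,0,0,0,1]
    - [0,0,-0.06,0,0,0,1]
    - [0,0,-0.03,0,0,0,1]
    - [0,0,0,0,0,0,1]
    - [0,0,0,0,0,0,1]

```text
time_s: 4.55
ee_pos: [0.5905, 0.1935, 0.3566]
tool_rot: [[-1.0, 0.013, -0.0], [0.013, 1.0, -0.0], [0.0, -0.0, -1.0]]
wrist_force: [0.5, 0.1, -2.8]
gripper_width: 0.0229
```

```bash
python3 - <<'E'
from h import *
st(); c=bot.calibration("wrist")
cv2.imwrite("pics/w3.png",bot.get_image("wrist")[:,:,::-1])
cv2.imwrite("pics/s3.png",bot.get_image("scene")[:,:,::-1])
plan([.564,-.1825,.345],0,16,1,4,True)
E
```

```text
t4.55 p [0.5905 0.1935 0.3566] yaw -0.75 tiltz [-0.0002 -0.0002] F [ 0.5  0.1 -2.8] M [ 0.05  0.   -0.02] w 0.0229
[[0.002, -0.042, 0.001, 0.0, -0.001, -0.003, 1.0], [0.005, -0.084, 0.002, 0.0, -0.001, -0.003, 1.0], [0.005, -0.084, 0.002, 0.0, -0.001, -0.003, 1.0], [0.006, -0.084, 0.002, 0.0, -0.001, -0.003, 1.0], [0.006, -0.084, 0.002, 0.0, 0.0, 0.0, 1.0], [0.006, -0.084, 0.002, 0.0, 0.0, 0.0, 1.0], [0.006, -0.084, 0.002, 0.0, 0.0, 0.0, 1.0], [0.006, -0.084, 0.002, 0.0, 0.0, 0.0, 1.0], [0.006, -0.084, 0.002, 0.0, 0.0, 0.0, 1.0], [0.006, -0.084, 0.002, 0.0, 0.0, 0.0, 1.0], [0.006, -0.084, 0.002, 0.0, 0.0, 0.0, 1.0], [0.006, -0.084, 0.002, 0.0, 0.0, 0.0, 1.0], [0.006, -0.084, 0.002, 0.0, 0.0, 0.0, 1.0], [0.006, -0.084, 0.002, 0.0, 0.0, 0.0, 1.0], [0.006, -0.084, 0.002, 0.0, 0.0, 0.0, 1.0], [0.003, -0.042, 0.001, 0.0, 0.0, 0.0, 1.0]]
[0.006 0.084 0.002 0.    0.001 0.003 1.   ]
```

View pics/w3.png

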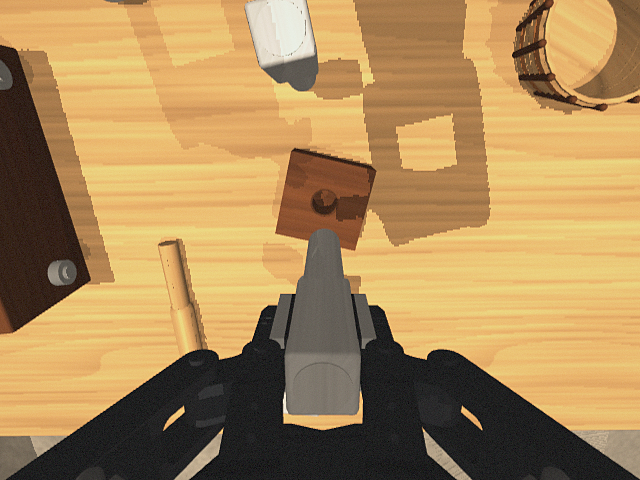

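View pics/s3.png

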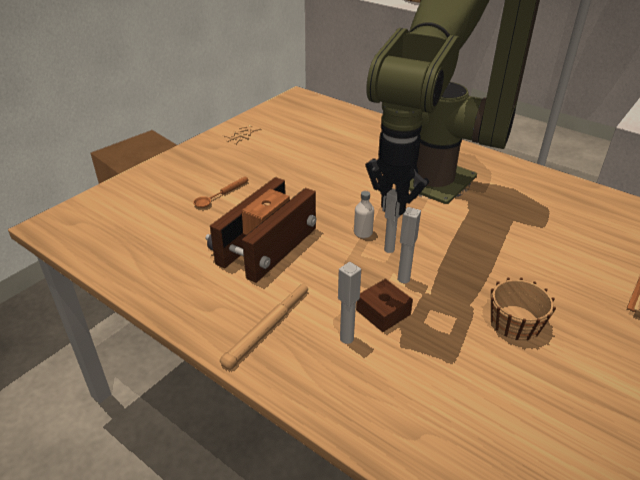

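```bash
python3 - <<'E'
from h import *
s=cv2.imread("pics/w3.png")
cv2.imwrite("pics/w3z.png",cv2.resize(s[140:260,260:390],None,fx=5,fy=5,interpolation=cv2.INTER_CUBIC))
print(proj("wrist",[.5905,.1935,.3566-.169]))
plan([.615,-.179,.345],4.5,15,1,6,True)
import pickle; pickle.dump(bot.calibration("wrist"),open("c3.pkl","wb"))
E
```

```text
[323.8822799  245.92227889]
[[-0.004, -0.044, 0.001, 0.0, -0.001, -0.015, 1.0], [-0.006, -0.089, 0.002, 0.0, -0.001, -0.015, 1.0], [-0.004, -0.089, 0.002, 0.0, -0.001, -0.015, 1.0], [-0.003, -0.089, 0.002, 0.0, -0.001, -0.015, 1.0], [-0.002, -0.089, 0.002, 0.0, -0.001, -0.015, 1.0], [0.0, -0.089, 0.002, 0.0, -0.001, -0.015, 1.0], [0.001, -0.089, 0.002, 0.0, 0.0, 0.0, 1.0], [0.001, -0.089, 0.002, 0.0, 0.0, 0.0, 1.0], [0.001, -0.089, 0.002, 0.0, 0.0, 0.0, 1.0], [0.001, -0.089, 0.002, 0.0, 0.0, 0.0, 1.0], [0.001, -0.089, 0.002, 0.0, 0.0, 0.0, 1.0], [0.001, -0.089, 0.002, 0.0, 0.0, 0.0, 1.0], [0.001, -0.089, 0.002, 0.0, 0.0, 0.0, 1.0], [0.001, -0.089, 0.002, 0.0, 0.0, 0.0, 1.0], [0.001, -0.044, 0.001, 0.0, 0.0, 0.0, 1.0]]
[0.006 0.089 0.002 0.    0.001 0.015 1.   ]
```

View pics/w3z.png

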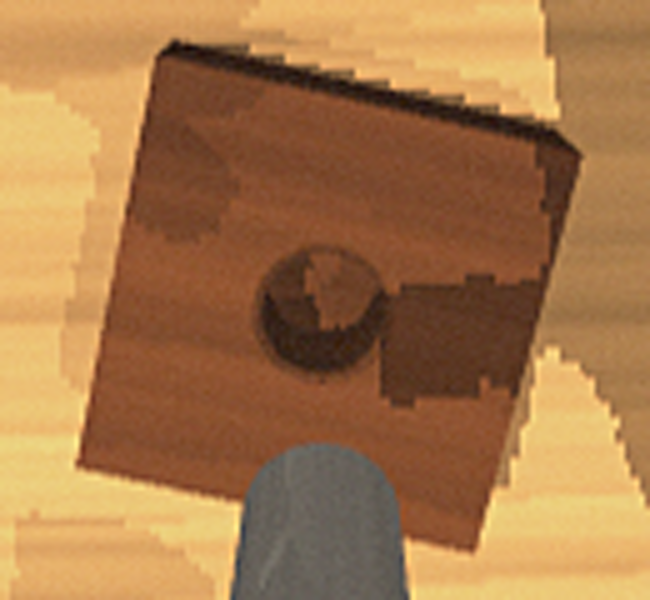

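Emit:
play_rows:
  motion:
    - [-0.004,-0.044,0.001,0,0,-0.015,1]
    - [-0.006,-0.089,0.002,0,0,-0.015,1]
    - [-0.004,-0.089,0.002,0,0,-0.015,1]
    - [-0.003,-0.089,0.002,0,0,-0.015,1]
    - [-0.002,-0.089,0.002,0,0,-0.015,1]
    - [0,-0.089,0.002,0,0,-0.015,1]
    - [0.001,-0.089,0.002,0,0,0,1]
    - [0.001,-0.089,0.002,0,0,0,1]
    - [0.001,-0.089,0.002,0,0,0,1]
    - [0.001,-0.089,0.002,0,0,0,1]
    - [0.001,-0.089,0.002,0,0,0,1]
    - [0.001,-0.089,0.002,0,0,0,1]

```text
time_s: 5.65
ee_pos: [0.6113, -0.1139, 0.3474]
tool_rot: [[-0.997, -0.081, -0.004], [-0.081, 0.997, 0.001], [0.004, 0.001, -1.0]]
wrist_force: [0.2, -0.0, -1.9]
gripper_width: 0.0229
```

Emit:
play_rows:
  motion:
    - [0.001,-0.089,0.002,0,0,0,1]
    - [0.001,-0.089,0.002,0,0,0,1]
    - [0.001,-0.044,0.001,0,0,0,1]
    - [0,0,0,0,0,0,1]
    - [0,0,0,0,0,0,1]
    - [0,0,0,0,0,0,1]
    - [0,0,0,0,0,0,1]

```text
time_s: 6.23
ee_pos: [0.6165, -0.1779, 0.348]
tool_rot: [[-0.997, -0.083, -0.001], [-0.083, 0.997, 0.001], [0.001, 0.001, -1.0]]
wrist_force: [-0.2, 0.4, -1.3]
gripper_width: 0.023
```

```bash
python3 - <<'E'
from h import *
import pickle
print("socket",ray("wrist",(324.3,202.5),.05,pickle.load(open("c3.pkl","rb"))))
st(); c=bot.calibration("wrist"); pickle.dump(c,open("c4.pkl","wb"))
im=bot.get_image("wrist")[:,:,::-1]
cv2.imwrite("pics/w4.png",im)
cv2.imwrite("pics/w4z.png",cv2.resize(im[100:280,220:420],None,fx=3.8,fy=3.3*3.8/3.3,interpolation=cv2.INTER_CUBIC)[:600])
E
```

```text
socket [0.58845579 0.19441932 0.05      ]
t6.23 p [ 0.6165 -0.1779  0.348 ] yaw 4.73 tiltz [-0.0006  0.0007] F [-0.2  0.4 -1.3] M [0.02 0.   0.03] w 0.0230
```

View pics/w4.png

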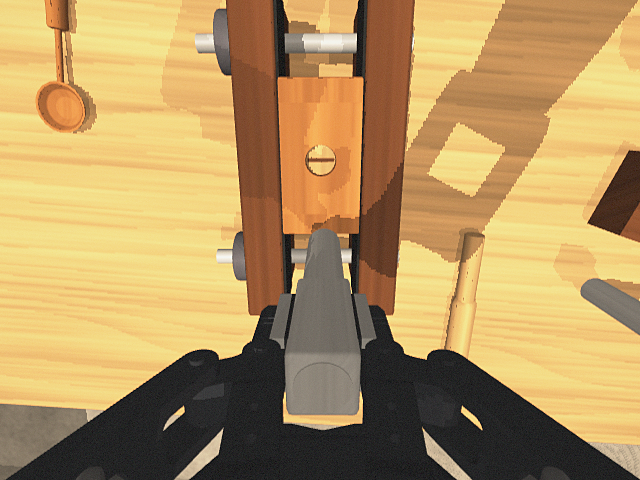

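View pics/w4z.png

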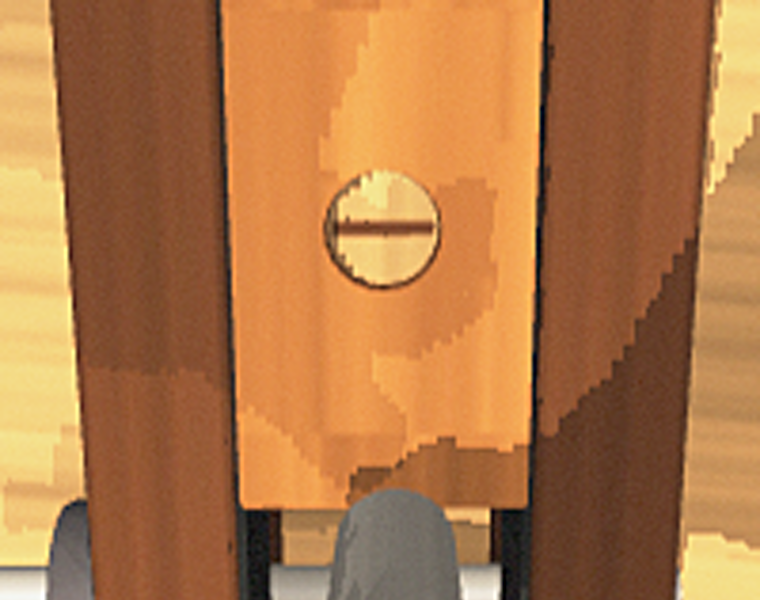

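```bash
python3 - <<'E'
from h import *
import pickle
c=pickle.load(open("c4.pkl","rb"))
b=ray("wrist",crop(382,230,3.8,220,100),.135,c); print("bore",b)
for p in [(230,230),(538,230),(241,508),(531,508)]: print("head edge",ray("wrist",crop(*p,3.8,220,100),.135,c))
T=np.array([.6165,-.1779,.348-.169]); R=Rt(4.73)
# predicted topmost image point of tip outline
pts=np.array([proj("wrist",T+R@np.array([.011*np.cos(a),.011*np.sin(a),0]),c) for a in np.linspace(0,6.28,100)])
print("pred tip top v",pts[:,1].min(),"u",pts[:,0].min(),pts[:,0].max(), "meas top",crop(396,488,3.8,220,100))
d=proj("wrist",T+R@[.001,0,0],c)-proj("wrist",T,c); e=proj("wrist",T+R@[0,.001,0],c)-proj("wrist",T,c); print("px per mm tool x,y",d,e)
for o in [0]: 
  v=b-T; print("to go tool",R.T@v*1000)
E
```

```text
bore [ 0.5637078  -0.18459295  0.135     ]
head edge [ 0.56624535 -0.21524247  0.135     ]
head edge [ 0.56110276 -0.15312836  0.135     ]
head edge [ 0.62475476 -0.21014816  0.135     ]
head edge [ 0.61961162 -0.14783448  0.135     ]
pred tip top v 228.69651528308805 u 307.5647146453324 339.05000986504217 meas top (323.8421052631579, 228.05263157894737)
px per mm tool x,y [ 1.28205009e-03 -1.35993494e+00] [ 1.43166285e+00 -3.31121747e-04]
to go tool [53.16431542 -2.31689036 44.        ]
```

```bash
python3 - <<'E'
from h import *
plan([.5642,-.184,.316],4.6,6,1,2,True)
E
```

```text
[[0.018, -0.001, 0.011, 0.0, 0.0, 0.001, 1.0], [0.035, -0.001, 0.021, 0.0, 0.0, 0.001, 1.0], [0.035, -0.001, 0.021, 0.0, 0.0, 0.0, 1.0], [0.035, -0.001, 0.021, 0.0, 0.0, 0.0, 1.0], [0.035, -0.001, 0.021, 0.0, 0.0, 0.0, 1.0], [0.018, -0.001, 0.011, 0.0, 0.0, 0.0, 1.0]]
[0.035 0.001 0.021 0.    0.    0.001 1.   ]
```

Emit:
play_rows:
  motion:
    - [0.018,-0.001,0.011,0,0,0,1]
    - [0.035,-0.001,0.021,0,0,0,1]
    - [0.035,-0.001,0.021,0,0,0,1]
    - [0.035,-0.001,0.021,0,0,0,1]
    - [0.035,-0.001,0.021,0,0,0,1]
    - [0.018,-0.001,0.011,0,0,0,1]
    - [0,0,0,0,0,0,1]
    - [0,0,0,0,0,0,1]
    - [0,0,0,0,0,0,1]

```text
time_s: 7.03
ee_pos: [0.5645, -0.1851, 0.3172]
tool_rot: [[-0.997, -0.081, 0.001], [-0.081, 0.997, -0.0], [-0.001, -0.0, -1.0]]
wrist_force: [-0.1, 0.5, -1.5]
gripper_width: 0.0227
```

```bash
python3 - <<'E'
from h import *
st()
im=bot.get_image("scene")[:,:,::-1]
cv2.imwrite("pics/s5.png",cv2.resize(im[130:285,190:330],None,fx=3.8,fy=3.8,interpolation=cv2.INTER_CUBIC))
im=bot.get_image("wrist")[:,:,::-1]
cv2.imwrite("pics/w5.png",im)
E
```

```text
t7.03 p [ 0.5645 -0.1851  0.3172] yaw 4.67 tiltz [ 0.0012 -0.0004] F [-0.1  0.5 -1.5] M [ 0.02  0.01 -0.02] w 0.0227
```

View pics/s5.png

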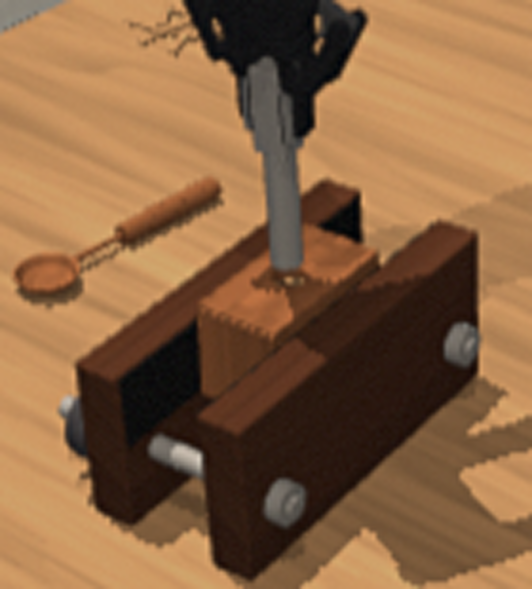

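View pics/w5.png

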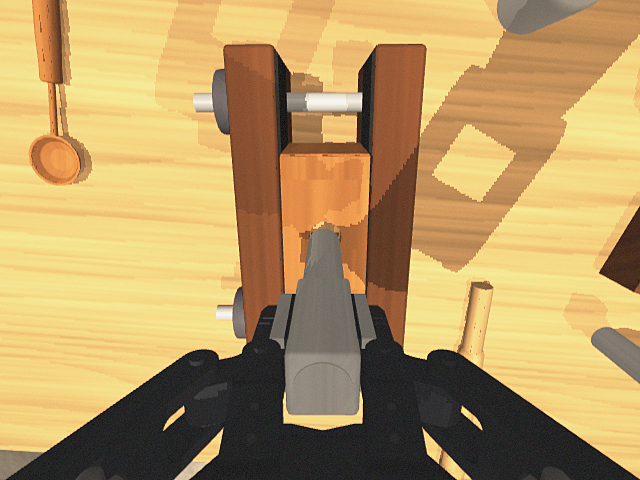

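Emit:
play_rows:
  motion:
    - [0.001,0.002,0.006,0,0,0,1]
    - [0,0.001,0.006,0,0,0,1]
    - [0,0,0.005,0,0,0,1]
    - [0,0,0.005,0,0,0,1]
    - [0,0,0.003,0,0,0,1]
    - [0,0,0.002,0,0,0,1]
    - [0,0,0.002,0,0,0,1]
    - [0,0,0.002,0,0,0,1]
    - [0,0,0.002,0,0,0,1]

```text
time_s: 7.88
ee_pos: [0.5637, -0.1844, 0.3066]
tool_rot: [[-0.997, -0.081, 0.0], [-0.081, 0.997, -0.0], [-0.0, -0.0, -1.0]]
wrist_force: [-0.6, 0.2, -2.4]
gripper_width: 0.0227
```

Emit:
play_rows:
  motion:
    - [0,0,0.002,0,0,0,1]
    - [0,0,0.002,0,0,0,1]
    - [0,0,0.002,0,0,0,1]
    - [0,0,0.002,0,0,0,1]

```text
time_s: 8.22
ee_pos: [0.5637, -0.1844, 0.3042]
tool_rot: [[-0.997, -0.081, -0.0], [-0.081, 0.997, -0.0], [0.0, -0.0, -1.0]]
wrist_force: [0.1, 0.6, -1.9]
gripper_width: 0.0229
```

Emit:
play_rows:
  motion:
    - [-0.001,0,0.002,0,0,0,1]
    - [0,0,0.002,0,0,0,1]
    - [0,0,0.002,0,0,0,1]

```text
time_s: 8.47
ee_pos: [0.564, -0.1844, 0.3024]
tool_rot: [[-0.997, -0.081, 0.0], [-0.081, 0.997, -0.0], [-0.0, -0.0, -1.0]]
wrist_force: [-0.5, -0.5, -1.9]
gripper_width: 0.023
```

Emit:
play_rows:
  motion:
    - [0,0,0.002,0,0,0,1]
    - [0,0,0.002,0,0,0,1]

```text
time_s: 8.63
ee_pos: [0.564, -0.1844, 0.3012]
tool_rot: [[-0.997, -0.081, 0.0], [-0.081, 0.997, -0.0], [-0.0, -0.0, -1.0]]
wrist_force: [-0.0, 1.2, -2.1]
gripper_width: 0.0229
```

Emit:
play_rows:
  motion:
    - [0,0,0.002,0,0,0,1]
    - [0,0,0.002,0,0,0,1]

```text
time_s: 8.8
ee_pos: [0.564, -0.1844, 0.3]
tool_rot: [[-0.997, -0.081, 0.0], [-0.081, 0.997, -0.0], [-0.0, -0.0, -1.0]]
wrist_force: [0.5, 1.0, -2.7]
gripper_width: 0.0227
```

Emit:
play_rows:
  motion:
    - [0,0,0.002,0,0,0,1]
    - [0,0,0.002,0,0,0,1]
    - [0,0,0.002,0,0,0,1]
    - [0,0,0.002,0,0,0,1]

```text
time_s: 9.13
ee_pos: [0.564, -0.1844, 0.2976]
tool_rot: [[-0.997, -0.081, -0.0], [-0.081, 0.997, -0.0], [0.0, -0.0, -1.0]]
wrist_force: [0.3, -0.0, -2.1]
gripper_width: 0.0229
```

Emit:
play_rows:
  motion:
    - [0,0,0.002,0,0,0,1]
    - [0,0,0.002,0,0,0,1]
    - [0,0,0.002,0,0,0,1]
    - [0,0,0.002,0,0,0,1]

```text
time_s: 9.47
ee_pos: [0.5641, -0.1844, 0.2964]
tool_rot: [[-0.997, -0.081, 0.001], [-0.081, 0.997, -0.0], [-0.001, -0.0, -1.0]]
wrist_force: [-2.1, 0.7, 4.7]
gripper_width: 0.0229
```

Emit:
play_rows:
  motion:
    - [0,0,0.002,0,0,0,1]
    - [0,0,0.002,0,0,0,1]
    - [0,0,0.002,0,0,0,1]
    - [0,0,0.002,0,0,0,1]

```text
time_s: 9.8
ee_pos: [0.5643, -0.1844, 0.2957]
tool_rot: [[-0.997, -0.081, 0.002], [-0.081, 0.997, -0.001], [-0.002, -0.001, -1.0]]
wrist_force: [-3.4, 2.0, 10.0]
gripper_width: 0.0231
```

Emit:
play_rows:
  motion:
    - [0,0,0.003,0,0,0,1]
    - [0,0,0.003,0,0,0,1]
    - [0,0,0.003,0,0,0,1]
    - [0,0,0.003,0,0,0,1]
    - [0,0,0.003,0,0,0,1]

```text
time_s: 10.22
ee_pos: [0.5644, -0.1844, 0.2918]
tool_rot: [[-0.997, -0.081, 0.002], [-0.081, 0.997, -0.001], [-0.002, -0.001, -1.0]]
wrist_force: [-5.3, 2.2, 11.1]
gripper_width: 0.023
```

Emit:
play_rows:
  motion:
    - [0,0,0.003,0,0,0,1]
    - [0,0,0.003,0,0,0,1]
    - [0,0,0.003,0,0,0,1]
    - [0,0,0.003,0,0,0,1]
    - [0,0,0.003,0,0,0,1]

```text
time_s: 10.63
ee_pos: [0.5644, -0.1844, 0.2873]
tool_rot: [[-0.997, -0.081, 0.002], [-0.081, 0.997, -0.001], [-0.002, -0.001, -1.0]]
wrist_force: [-5.2, 1.5, 11.1]
gripper_width: 0.0228
```

```bash
python3 -c "
from h import *
st()"
```

```text
t10.63 p [ 0.5644 -0.1844  0.2873] yaw 4.66 tiltz [ 0.0019 -0.0008] F [-5.2  1.5 11.1] M [0.5  1.16 0.01] w 0.0228
```

Emit:
play_rows:
  motion:
    - [0.001,0,0.004,0,0,0,1]
    - [0.001,0,0.004,0,0,0,1]
    - [0,0,0.004,0,0,0,1]
    - [0,0,0.004,0,0,0,1]
    - [0,0,0.004,0,0,0,1]
    - [0,0,0.004,0,0,0,1]
    - [0,0,0.004,0,0,0,1]
    - [0,0,0.004,0,0,0,1]

```text
time_s: 11.3
ee_pos: [0.5641, -0.1845, 0.2781]
tool_rot: [[-0.997, -0.081, 0.003], [-0.081, 0.997, -0.001], [-0.003, -0.001, -1.0]]
wrist_force: [-3.6, 1.9, 11.6]
gripper_width: 0.023
```

Emit:
play_rows:
  motion:
    - [0,0,0.004,0,0,0,1]
    - [0,0,0.004,0,0,0,1]
    - [0,0,0.004,0,0,0,1]
    - [0,0,0.004,0,0,0,1]
    - [0,0,0.004,0,0,0,1]
    - [0,0,0.004,0,0,0,1]
    - [0,0,0.004,0,0,0,1]
    - [0,0,0.004,0,0,0,1]

```text
time_s: 11.97
ee_pos: [0.5641, -0.1845, 0.2685]
tool_rot: [[-0.997, -0.081, 0.003], [-0.081, 0.997, -0.001], [-0.003, -0.001, -1.0]]
wrist_force: [-3.9, 2.3, 12.5]
gripper_width: 0.0231
```

```bash
python3 -c "
from h import *
st()"
```

```text
t11.97 p [ 0.5641 -0.1845  0.2685] yaw 4.66 tiltz [ 0.0029 -0.0007] F [-3.9  2.3 12.5] M [ 0.61  1.05 -0.01] w 0.0231
```

Emit:
play_rows:
  motion:
    - [0.001,0,0.004,0,0,0,1]
    - [0,0,0.004,0,0,0,1]
    - [0,0,0.004,0,0,0,1]
    - [0,0,0.004,0,0,0,1]
    - [0,0,0.004,0,0,0,1]
    - [0,0,0.004,0,0,0,1]
    - [0,0,0.004,0,0,0,1]
    - [0,0,0.004,0,0,0,1]
    - [0,0,0.004,0,0,0,1]
    - [0,0,0.004,0,0,0,1]

```text
time_s: 12.8
ee_pos: [0.564, -0.1845, 0.2564]
tool_rot: [[-0.997, -0.081, 0.003], [-0.081, 0.997, -0.001], [-0.003, -0.001, -1.0]]
wrist_force: [-3.4, 1.8, 11.9]
gripper_width: 0.0229
```

Emit:
play_rows:
  motion:
    - [0,0,0.004,0,0,0,1]
    - [0,0,0.004,0,0,0,1]
    - [0,0,0.004,0,0,0,1]
    - [0,0,0.004,0,0,0,1]
    - [0,0,0.004,0,0,0,1]
    - [0,0,0.004,0,0,0,1]
    - [0,0,0.004,0,0,0,1]
    - [0,0,0.004,0,0,0,1]
    - [0,0,0.004,0,0,0,1]
    - [0,0,0.004,0,0,0,1]

```text
time_s: 13.63
ee_pos: [0.564, -0.1845, 0.2444]
tool_rot: [[-0.997, -0.081, 0.003], [-0.081, 0.997, -0.001], [-0.003, -0.001, -1.0]]
wrist_force: [-3.9, 2.8, 12.5]
gripper_width: 0.0229
```

```bash
python3 -c "
from h import *
st()"
```

```text
t13.63 p [ 0.564  -0.1845  0.2444] yaw 4.66 tiltz [ 0.0031 -0.0006] F [-3.9  2.8 12.5] M [ 0.64  1.01 -0.02] w 0.0229
```

Emit:
play_rows:
  motion:
    - [0,0,0.004,0,0,0,1]
    - [0,0,0.004,0,0,0,1]
    - [0,0,0.004,0,0,0,1]
    - [0,0,0.004,0,0,0,1]
    - [0,0,0.004,0,0,0,1]
    - [0,0,0.003,0,0,0,1]
    - [0,0,0.003,0,0,0,1]
    - [0,0,0.002,0,0,0,1]

```text
time_s: 14.3
ee_pos: [0.564, -0.1845, 0.2356]
tool_rot: [[-0.997, -0.081, 0.003], [-0.081, 0.997, -0.001], [-0.003, -0.001, -1.0]]
wrist_force: [-3.0, 2.2, 10.4]
gripper_width: 0.023
```

Emit:
play_rows:
  motion:
    - [0,0,0.002,0,0,0,1]
    - [0,0,0.002,0,0,0,1]
    - [0,0,0.002,0,0,0,1]
    - [0,0,0.002,0,0,0,1]

```text
time_s: 14.63
ee_pos: [0.564, -0.1845, 0.233]
tool_rot: [[-0.997, -0.081, 0.003], [-0.081, 0.997, -0.0], [-0.003, -0.001, -1.0]]
wrist_force: [-3.0, 1.8, 10.9]
gripper_width: 0.0233
```

Emit:
play_rows:
  motion:
    - [0,0,0.002,0,0,0,1]
    - [0,0,0.002,0,0,0,1]
    - [0,0,0.002,0,0,0,1]

```text
time_s: 14.88
ee_pos: [0.564, -0.1845, 0.2312]
tool_rot: [[-0.997, -0.081, 0.003], [-0.081, 0.997, -0.001], [-0.003, -0.001, -1.0]]
wrist_force: [-2.0, 2.6, 11.1]
gripper_width: 0.0232
```

Emit:
play_rows:
  motion:
    - [0,0,0.002,0,0,0,1]
    - [0,0,0.002,0,0,0,1]

```text
time_s: 15.05
ee_pos: [0.564, -0.1845, 0.23]
tool_rot: [[-0.997, -0.081, 0.003], [-0.081, 0.997, -0.0], [-0.003, -0.001, -1.0]]
wrist_force: [-3.9, 1.8, 10.4]
gripper_width: 0.0232
```

Emit:
play_rows:
  motion:
    - [0,0,0.002,0,0,0,1]
    - [0,0,0.002,0,0,0,1]

```text
time_s: 15.22
ee_pos: [0.564, -0.1845, 0.2289]
tool_rot: [[-0.997, -0.081, 0.003], [-0.081, 0.997, -0.0], [-0.003, -0.001, -1.0]]
wrist_force: [-3.1, 2.5, 14.1]
gripper_width: 0.0232
```

Emit:
play_rows:
  motion:
    - [0,0,0.002,0,0,0,1]
    - [0,0,0.002,0,0,0,1]

```text
time_s: 15.38
ee_pos: [0.5642, -0.1846, 0.2289]
tool_rot: [[-0.997, -0.081, 0.003], [-0.081, 0.997, -0.001], [-0.003, -0.001, -1.0]]
wrist_force: [-5.9, 3.0, 17.2]
gripper_width: 0.0228
```

The drift stopped hard at z = 0.2289, which matches the expected 75 mm of stub travel. Drawing the drift out.

Emit:
play_rows:
  motion:
    - [0,0,-0.005,0,0,0,1]
    - [0,0,-0.01,0,0,0,1]
    - [0,0,-0.02,0,0,0,1]
    - [0,0,-0.03,0,0,0,1]
    - [0,0,-0.04,0,0,0,1]
    - [0,0,-0.04,0,0,0,1]
    - [0,0,-0.04,0,0,0,1]
    - [0,0,-0.04,0,0,0,1]
    - [0,0,-0.04,0,0,0,1]
    - [0,0,-0.04,0,0,0,1]
    - [0,0,-0.04,0,0,0,1]
    - [0,0,-0.04,0,0,0,1]

```text
time_s: 16.38
ee_pos: [0.5628, -0.1845, 0.3413]
tool_rot: [[-0.997, -0.081, -0.0], [-0.081, 0.997, -0.0], [0.0, -0.0, -1.0]]
wrist_force: [0.7, 0.7, -1.8]
gripper_width: 0.0231
```

Emit:
play_rows:
  motion:
    - [0,0,-0.04,0,0,0,1]
    - [0,0,-0.03,0,0,0,1]
    - [0,0,-0.015,0,0,0,1]
    - [0,0,0,0,0,0,1]
    - [0,0,0,0,0,0,1]

```text
time_s: 16.8
ee_pos: [0.563, -0.1845, 0.3653]
tool_rot: [[-0.997, -0.081, -0.0], [-0.081, 0.997, 0.0], [0.0, 0.0, -1.0]]
wrist_force: [-0.4, -0.2, -2.1]
gripper_width: 0.0232
```

```bash
python3 - <<'E'
from h import *
import pickle
st(); c=bot.calibration("wrist"); pickle.dump(c,open("c6.pkl","wb"))
im=bot.get_image("wrist")[:,:,::-1]
cv2.imwrite("pics/w6.png",im)
im=bot.get_image("scene")[:,:,::-1]
cv2.imwrite("pics/s6.png",cv2.resize(im[130:285,190:330],None,fx=3.8,fy=3.8,interpolation=cv2.INTER_CUBIC))
plan([.614,-.18,.365],0,4,1,2,True)
E
```

```text
t16.80 p [ 0.563  -0.1845  0.3653] yaw 4.65 tiltz [-0.0003  0.    ] F [-0.4 -0.2 -2.1] M [-0.02  0.01  0.03] w 0.0232
[[-0.029, 0.0, 0.0, 0.0, -0.001, 0.039, 1.0], [-0.057, 0.003, -0.001, 0.0, -0.001, 0.039, 1.0], [-0.057, 0.005, -0.001, 0.0, 0.0, 0.0, 1.0], [-0.028, 0.002, 0.0, 0.0, 0.0, 0.0, 1.0]]
[0.057 0.005 0.001 0.    0.001 0.039 1.   ]
```

View pics/w6.png

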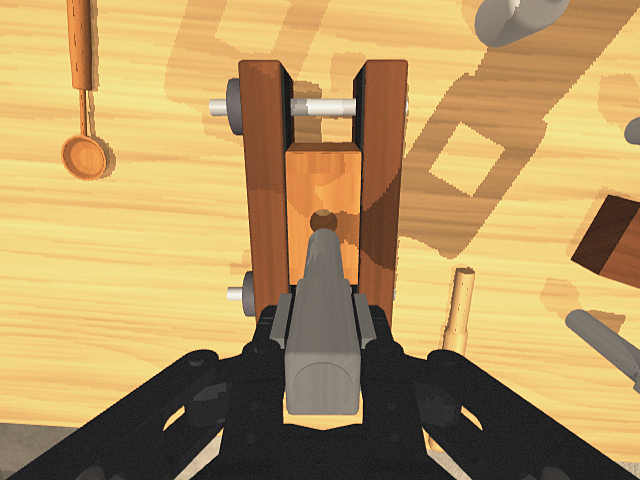

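View pics/s6.png

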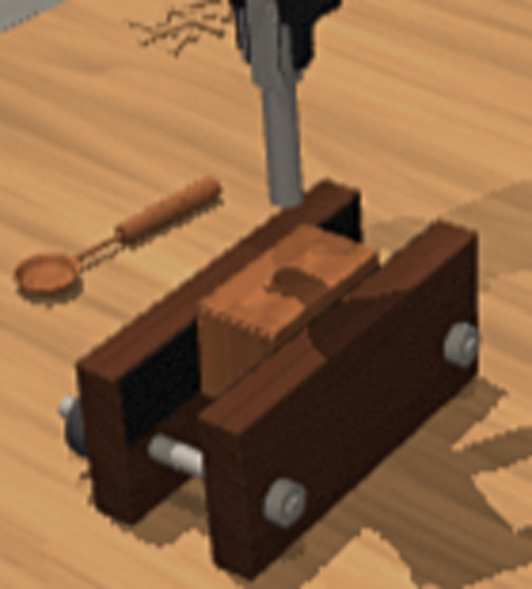

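```bash
python3 - <<'E'
from h import *
plan([.590,.194,.345],-0.7,16,1,6,True)
E
```

```text
[[-0.006, 0.042, 0.002, 0.0, 0.0, 0.015, 1.0], [-0.012, 0.083, 0.004, 0.0, 0.0, 0.015, 1.0], [-0.01, 0.084, 0.004, 0.0, 0.0, 0.015, 1.0], [-0.009, 0.084, 0.004, 0.0, 0.0, 0.015, 1.0], [-0.008, 0.084, 0.004, 0.0, 0.0, 0.015, 1.0], [-0.006, 0.084, 0.004, 0.0, 0.0, 0.015, 1.0], [-0.005, 0.084, 0.004, 0.0, 0.0, 0.0, 1.0], [-0.005, 0.084, 0.004, 0.0, 0.0, 0.0, 1.0], [-0.005, 0.084, 0.004, 0.0, 0.0, 0.0, 1.0], [-0.005, 0.084, 0.004, 0.0, 0.0, 0.0, 1.0], [-0.005, 0.084, 0.004, 0.0, 0.0, 0.0, 1.0], [-0.005, 0.084, 0.004, 0.0, 0.0, 0.0, 1.0], [-0.005, 0.084, 0.004, 0.0, 0.0, 0.0, 1.0], [-0.005, 0.084, 0.004, 0.0, 0.0, 0.0, 1.0], [-0.005, 0.084, 0.004, 0.0, 0.0, 0.0, 1.0], [-0.003, 0.042, 0.002, 0.0, 0.0, 0.0, 1.0]]
[0.012 0.084 0.004 0.    0.    0.015 1.   ]
```

Emit:
play_rows:
  motion:
    - [-0.006,0.042,0.002,0,0,0.015,1]
    - [-0.012,0.083,0.004,0,0,0.015,1]
    - [-0.01,0.084,0.004,0,0,0.015,1]
    - [-0.009,0.084,0.004,0,0,0.015,1]
    - [-0.008,0.084,0.004,0,0,0.015,1]
    - [-0.006,0.084,0.004,0,0,0.015,1]
    - [-0.005,0.084,0.004,0,0,0,1]
    - [-0.005,0.084,0.004,0,0,0,1]
    - [-0.005,0.084,0.004,0,0,0,1]
    - [-0.005,0.084,0.004,0,0,0,1]
    - [-0.005,0.084,0.004,0,0,0,1]
    - [-0.005,0.084,0.004,0,0,0,1]

```text
time_s: 17.9
ee_pos: [0.5837, 0.1067, 0.3504]
tool_rot: [[-1.0, 0.013, -0.002], [0.013, 1.0, -0.0], [0.002, -0.0, -1.0]]
wrist_force: [-0.4, -0.5, -1.5]
gripper_width: 0.0232
```

Emit:
play_rows:
  motion:
    - [-0.005,0.084,0.004,0,0,0,1]
    - [-0.005,0.084,0.004,0,0,0,1]
    - [-0.005,0.084,0.004,0,0,0,1]
    - [-0.003,0.042,0.002,0,0,0,1]
    - [0,0,0,0,0,0,1]
    - [0,0,0,0,0,0,1]
    - [0,0,0,0,0,0,1]

```text
time_s: 18.48
ee_pos: [0.5905, 0.1928, 0.347]
tool_rot: [[-1.0, 0.014, -0.001], [0.014, 1.0, -0.001], [0.001, -0.001, -1.0]]
wrist_force: [0.7, -0.2, -2.3]
gripper_width: 0.0231
```

```bash
python3 - <<'E'
from h import *
import pickle
st(); c=bot.calibration("wrist"); pickle.dump(c,open("c7.pkl","wb"))
im=bot.get_image("wrist")[:,:,::-1]
cv2.imwrite("pics/w7z.png",cv2.resize(im[140:260,260:390],None,fx=5,fy=5,interpolation=cv2.INTER_CUBIC))
s=bot.observe(); T=s["ee_pos"]+s["tool_rot"][:,2]*.169
pts=np.array([proj("wrist",T+s["tool_rot"]@np.array([.011*np.cos(a),.011*np.sin(a),0]),c) for a in np.linspace(0,6.28,100)])
print("pred tip zoom: top",(pts[:,1].min()-140+.5)*5,"u",(pts[:,0].min()-260+.5)*5,(pts[:,0].max()-260+.5)*5)
E
```

```text
t18.48 p [0.5905 0.1928 0.347 ] yaw -0.78 tiltz [-0.0008 -0.0009] F [ 0.7 -0.2 -2.3] M [-0.   -0.01  0.05] w 0.0231
pred tip zoom: top 446.2224659903245 u 239.74569668075873 397.2976554729877
```

View pics/w7z.png

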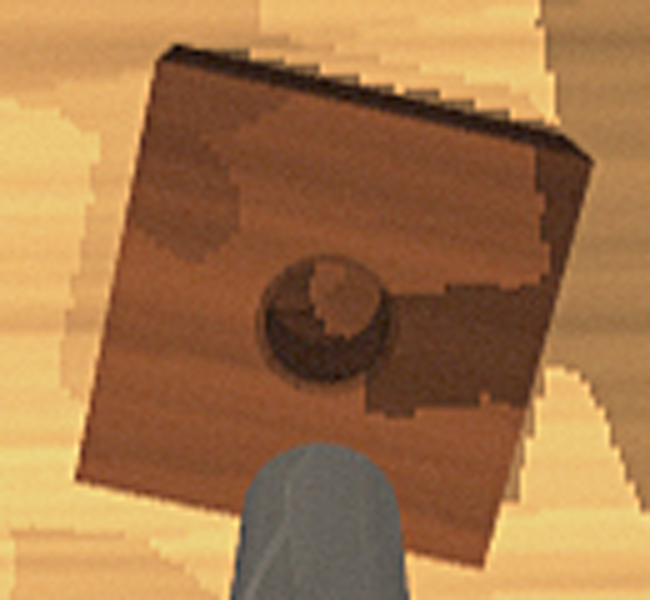

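```bash
python3 - <<'E'
from h import *
import pickle
c=pickle.load(open("c7.pkl","rb"))
print("socket",ray("wrist",crop(326,321,5,260,140),.05,c))
E
```

```text
socket [0.58951408 0.19430023 0.05      ]
```

Emit:
play_rows:
  motion:
    - [0.001,0.001,0.025,0,0,0,1]
    - [0,0.001,0.05,0,0,0,1]
    - [0,0.001,0.06,0,0,0,1]
    - [0,0,0.06,0,0,0,1]
    - [0,0,0.06,0,0,0,1]
    - [0,0,0.06,0,0,0,1]
    - [0,0,0.045,0,0,0,1]
    - [0,0,0.025,0,0,0,1]
    - [0,0,0.01,0,0,0,1]
    - [0,0,0,0,0,0,1]
    - [0,0,0,0,0,0,1]

```text
time_s: 19.45
ee_pos: [0.5907, 0.1945, 0.2297]
tool_rot: [[-1.0, 0.013, 0.001], [0.013, 1.0, 0.0], [-0.001, 0.0, -1.0]]
wrist_force: [-0.7, -0.4, -1.9]
gripper_width: 0.0227
```

```bash
python3 - <<'E'
from h import *
st(); c=bot.calibration("wrist")
im=bot.get_image("wrist")[:,:,::-1]
cv2.imwrite("pics/w8z.png",cv2.resize(im[170:330,220:430],None,fx=3.7,fy=3.7,interpolation=cv2.INTER_CUBIC))
E
```

```text
t19.45 p [0.5907 0.1945 0.2297] yaw -0.75 tiltz [0.0013 0.0003] F [-0.7 -0.4 -1.9] M [-0.02 -0.05  0.04] w 0.0227
```

View pics/w8z.png

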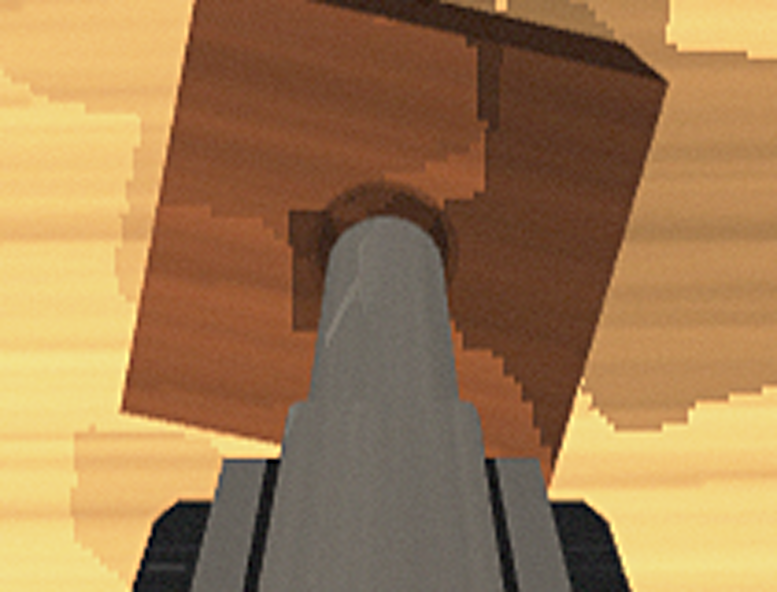

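Emit:
play_rows:
  motion:
    - [0.002,0,0.01,0,0,0,1]
    - [0,0,0.01,0,0,0,1]
    - [0,0,0.005,0,0,0,1]
    - [0,0,0.004,0,0,0,1]
    - [0,0,0.003,0,0,0,1]
    - [0,0,0.003,0,0,0,1]
    - [0,0,0.003,0,0,0,1]
    - [0,0,0.003,0,0,0,1]
    - [0,0,0.003,0,0,0,1]
    - [0,0,0.003,0,0,0,1]

```text
time_s: 20.33
ee_pos: [0.5897, 0.1945, 0.2148]
tool_rot: [[-1.0, 0.013, 0.0], [0.013, 1.0, -0.0], [-0.0, -0.0, -1.0]]
wrist_force: [-0.9, -0.7, -3.1]
gripper_width: 0.0227
```

Emit:
play_rows:
  motion:
    - [0,0,0.004,0,0,0,1]
    - [0,0,0.004,0,0,0,1]
    - [0,0,0.005,0,0,0,1]
    - [0,0,0.006,0,0,0,1]

```text
time_s: 20.67
ee_pos: [0.5897, 0.1945, 0.209]
tool_rot: [[-1.0, 0.013, 0.0], [0.013, 1.0, 0.0], [-0.0, 0.0, -1.0]]
wrist_force: [-0.5, 0.2, -1.6]
gripper_width: 0.0229
```

```bash
python3 -c "
from h import *
st()"
```

```text
t20.67 p [0.5897 0.1945 0.209 ] yaw -0.75 tiltz [0.0001 0.0001] F [-0.5  0.2 -1.6] M [-0.03 -0.02 -0.01] w 0.0229
```

Emit:
play_rows:
  motion:
    - [0,0,0.008,0,0,0,1]
    - [0,0,0.01,0,0,0,1]
    - [0,0,0.01,0,0,0,1]
    - [0,0,0.01,0,0,0,1]
    - [0,0,0.01,0,0,0,1]
    - [0,0,0.01,0,0,0,1]
    - [0,0,0.01,0,0,0,1]
    - [0,0,0.008,0,0,0,1]
    - [0,0,0.006,0,0,0,1]
    - [0,0,0.004,0,0,0,1]
    - [0,0,0.002,0,0,0,1]

```text
time_s: 21.58
ee_pos: [0.5896, 0.1945, 0.1825]
tool_rot: [[-1.0, 0.013, -0.0], [0.013, 1.0, -0.0], [0.0, -0.0, -1.0]]
wrist_force: [-0.0, 0.1, -3.0]
gripper_width: 0.0233
```

Emit:
play_rows:
  motion:
    - [0,0,0.002,0,0,0,1]
    - [0,0,0.002,0,0,0,1]
    - [0,0,0.002,0,0,0,1]
    - [0,0,0.002,0,0,0,1]

```text
time_s: 21.92
ee_pos: [0.5898, 0.1945, 0.1804]
tool_rot: [[-1.0, 0.013, 0.0], [0.013, 1.0, 0.0], [-0.0, 0.0, -1.0]]
wrist_force: [0.1, -0.1, -1.6]
gripper_width: 0.0226
```

Emit:
play_rows:
  motion:
    - [0,0,0.002,0,0,0,1]
    - [0,0,0.002,0,0,0,1]
    - [0,0,0.002,0,0,0,1]

```text
time_s: 22.17
ee_pos: [0.5897, 0.1945, 0.1785]
tool_rot: [[-1.0, 0.013, 0.0], [0.013, 1.0, -0.0], [-0.0, -0.0, -1.0]]
wrist_force: [0.7, 0.1, -2.1]
gripper_width: 0.0231
```

Emit:
play_rows:
  motion:
    - [0,0,0.002,0,0,0,1]
    - [0,0,0.002,0,0,0,1]
    - [0,0,0.001,0,0,0,1]

```text
time_s: 22.42
ee_pos: [0.5897, 0.1945, 0.1771]
tool_rot: [[-1.0, 0.013, 0.0], [0.013, 1.0, -0.0], [-0.0, 0.0, -1.0]]
wrist_force: [-0.1, 0.1, -0.8]
gripper_width: 0.023
```

Emit:
play_rows:
  motion:
    - [0,0,0.001,0,0,0,1]
    - [0,0,0.001,0,0,0,1]

```text
time_s: 22.58
ee_pos: [0.5898, 0.1945, 0.177]
tool_rot: [[-1.0, 0.013, 0.0], [0.013, 1.0, -0.0], [-0.0, -0.0, -1.0]]
wrist_force: [-1.9, 0.1, 1.7]
gripper_width: 0.0231
```

The drift is seated at the same height as when I picked it up. Opening the gripper, then retreating straight up.

Emit:
play_rows:
  motion:
    - [0,0,0,0,0,0,0.6]
    - [0,0,0,0,0,0,0.4]
    - [0,0,0,0,0,0,0.2]
    - [0,0,0,0,0,0,0]
    - [0,0,0,0,0,0,0]
    - [0,0,0,0,0,0,0]
    - [0,0,0,0,0,0,0]
    - [0,0,0,0,0,0,0]

```text
time_s: 23.25
ee_pos: [0.5897, 0.1945, 0.1764]
tool_rot: [[-1.0, 0.013, -0.0], [0.013, 1.0, -0.0], [0.0, -0.0, -1.0]]
wrist_force: [0.1, 0.3, 0.5]
gripper_width: 0.0854
```

Emit:
play_rows:
  motion:
    - [0,0,-0.02,0,0,0,0]
    - [0,0,-0.05,0,0,0,0]
    - [0,0,-0.08,0,0,0,0]
    - [0,0,-0.08,0,0,0,0]
    - [0,0,-0.08,0,0,0,0]
    - [0,0,-0.08,0,0,0,0]
    - [0,0,-0.08,0,0,0,0]
    - [0,0,-0.06,0,0,0,0]
    - [0,0,-0.03,0,0,0,0]
    - [0,0,0,0,0,0,0]
    - [0,0,0,0,0,0,0]

```text
time_s: 24.17
ee_pos: [0.5896, 0.1945, 0.3444]
tool_rot: [[-1.0, 0.013, 0.0], [0.013, 1.0, 0.0], [-0.0, 0.0, -1.0]]
wrist_force: [0.5, -0.2, -0.7]
gripper_width: 0.085
```

```bash
python3 - <<'E'
from h import *
st()
cv2.imwrite("pics/s9.png",bot.get_image("scene")[:,:,::-1])
cv2.imwrite("pics/w9.png",bot.get_image("wrist")[:,:,::-1])
E
```

```text
t24.17 p [0.5896 0.1945 0.3444] yaw -0.75 tiltz [0.0003 0.0001] F [ 0.5 -0.2 -0.7] M [-0.05 -0.01 -0.03] w 0.0850
```

View pics/s9.png

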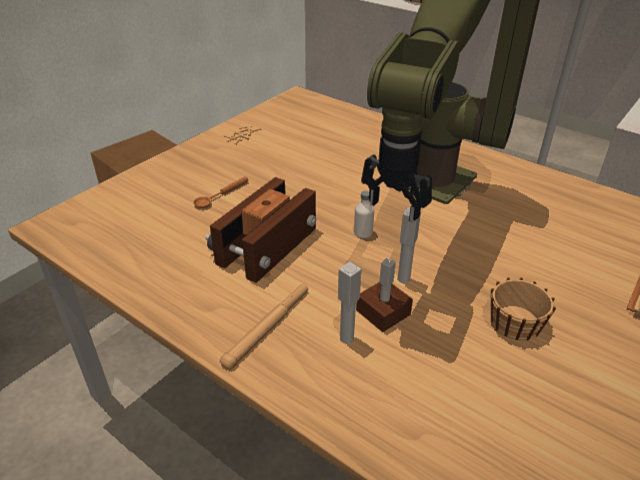

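View pics/w9.png

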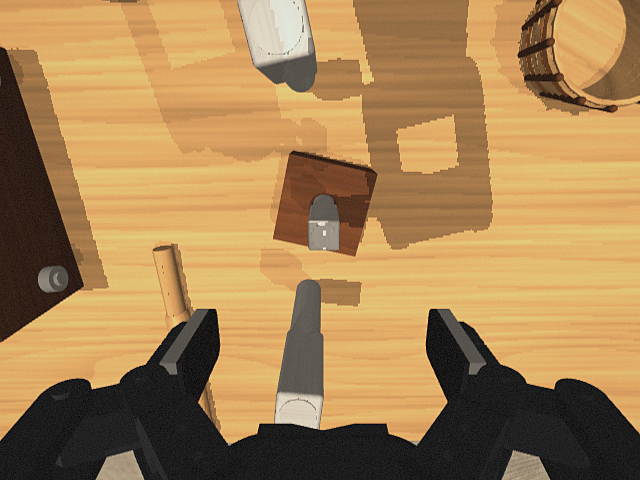

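```bash
python3 -c "
from workcell import bot
print(bot.job_done())"
```

```text
the job is handed in; nothing more can be done
None
```

I drove the stub right out of the mallet head and stood the drift back in its block; the job is handed in, at about 24 s on the robot's clock.

- **Driving the stub:** I took the small drift from its block and lowered it slowly into the bore, where it met the stub about 7 mm down. I pushed at about 7 to 14 mm/s with 10–14 N readings. The stub stopped hard at 75 mm below the head's top, which is where its foot should meet the bench.
- **Force:** The last reading against the bench was 17 N. I only saw the force at the end of each short move, so peaks in between are not recorded.
- **Returning the drift:** It went back into its socket without resistance and seated at the same height I picked it from, 0.177 m. I then opened the gripper and lifted clear.
- **Last checks:** The scene and wrist pictures show the drift upright in its block, and the other things look untouched. With the drift drawn out, the bore looked dark and empty.
- **Not seen directly:** The jaws hide the stub below the head, so that it stands on the bench rests on the hard stop and the measured depth.
- **Small disagreements:** The cameras placed the bore and the socket within about 3 mm of each other, and side forces of up to about 6 N on the bore wall showed the drift was slightly off centre while driving.

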